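# Index the dividing table to its next hole

### The job

Press the dividing table's black spring plunger down with a fingertip to free the table, push the table round counter-clockwise (seen from above) by its arm to the very next hole, and let the plunger spring fully up there so that the table is locked again. Do not turn it the other way or past that hole, leave the stone on the table lying where it is without touching it, do not disturb the things round about, and take the hand away.

Things in the scene. Friction and masses are not known exactly. Their poses are not given: they have to be found in the camera images.
- index_base: Fixed foot (grey, 196 mm across) and steel index plate (184 mm across, 36 to 42 mm above the bench) of the dividing table. Origin on the vertical turning axis, at bench level. The plate has 8 dark 13 mm holes, 45 degrees apart, 78 mm from the axis; one lies along this body's +x axis, and there the pin stands at the start.
- turn (a joint): Angle of the table (rad): 0 in the first hole (play 0.02 either way), positive counter-clockwise seen from above; 0.785 is the next hole. Friction about 0.12 N m; it stays where it is left. It cannot turn while the pin is in a hole.
- table_center (a point): Centre of the top of the round aluminium platter (124 mm across, 56 mm above the bench), on the turning axis. Its x axis points to the plunger, on an arm that turns with the platter.
- plunger (a joint): How far the plunger is pressed down (m): 0 up, pin in a hole; 0.012 right down. Spring: 5 N to start, 9 N right down. From 0.008 on the pin is clear below the plate and the table is free. Let go between two holes it rises only to 0.007, the pin sliding under the plate, until a hole comes over the pin and it springs up to 0.
- cap_top (a point): Centre of the flat top of the plunger's round black cap, 36 mm across, on the arm 108 mm from the turning axis; 74 mm above the bench when up, 62 mm right down. It moves straight down. Below it a steel foot carries the pin up into the hole from underneath. Only its counter-clockwise side has anything beside it: the finger stop.
- finger_stop (a point): Upright dark steel plate fixed on the arm on the counter-clockwise side of the cap, for a fingertip to push the table round: 34 mm long radially (92 to 126 mm from the axis), 6 mm thick, top 98 mm above the bench (24 mm above the raised cap). This point: upper edge of the face towards the cap, 24 mm from the cap's centre line.
- stone: Pale lumpy stone being carved, 43 x 54 x 22 mm, lying loose within 10 mm of the middle of the platter. Origin in the middle of its underside.
- sanding_block: Bystander: cork-brown sanding block, 45 x 75 x 23 mm, lying loose on the bench. Origin in the middle of its underside.
- dark_pebble: Bystander: dark brown rough pebble, 53 x 62 x 29 mm, lying loose on the bench. Origin in the middle of its underside.
- whetstone: Bystander: black rectangular whetstone, 30 x 85 x 18 mm, lying loose on the bench. Origin in the middle of its underside.
- burr_block: Bystander: wooden block with six upright burrs, 44 x 100 x 79 mm, lying loose on the bench. Origin in the middle of its underside.
- rotary_tool: Bystander: dark blue pencil-shaped rotary tool lying down, 38 x 193 x 38 mm, lying loose on the bench. Origin in the middle of its underside.

How it is judged (in metres and radians):
On the way, in this order (a step that is already met when the one before it is completed fails the run):
1. the plunger is pressed in with the table still at the first hole (value of joint plunger above 0.0065 m and value of joint turn below 0.15 rad).
2. the table is on its way, between the two holes (value of joint turn between 0.2 and 0.6 rad and value of joint plunger above 0.005 m).
At the end, for the whole second after the job is handed in: The table stands at the next hole counter-clockwise (turn 0.785 rad, within 0.05), the plunger is fully up (within 2 mm) and both are at rest; the stone lies still on the table within 25 mm of its starting place, and the bystanders are within 20 mm of theirs (value of joint turn between 0.735 and 0.835 rad and value of joint plunger below 0.002 m and velocity of joint turn between -0.05 and 0.05 rad/s and velocity of joint plunger between -0.01 and 0.01 m/s and distance of stone from where it was at the start of the episode below 0.025 m and linear speed of stone below 0.02 m/s and distance of each of sanding_block, dark_pebble, whetstone, burr_block, rotary_tool from where it was at the start of the episode below 0.02 m); the robot touches nothing.
It fails at once if the table is turned past the next hole (by more than about 12 degrees) (value of joint turn above 1 rad).
It fails at once if the table is turned the other way (clockwise) (value of joint turn below -0.12 rad).
It fails at once if the stone is touched, lifted or shifted (contact force between any of the arm, the fingers and stone above 1 N or distance of stone from where it was at the start of the episode above 0.025 m).
It fails at once if a bystander is shifted or lifted (distance of any of sanding_block, dark_pebble, whetstone, burr_block, rotary_tool from where it was at the start of the episode above 0.02 m).
It also fails if it takes over 35 s, if anything falls off the work surface, if the arm or the gripper's body presses on something with over 40 N, if the wrist force passes 120 N, or if a joint passes its speed limit or range.

### The arm

A 6-joint arm with a two-finger parallel gripper is mounted at the origin on a cart in front of the work surface, level with it; the furniture and walls round the work are solid. World frame = base frame: x ahead of the robot, y to its left, z up, the work surface at z = 0. Lengths are in m, angles in degrees, forces in N, time in s.
With the tool pointing down it reaches from about 0.425 to 1.125 m from the base axis. Payload 14.9 kg.
Tool frame: the origin (TCP) lies midway between the tips of the shut fingers; the grasp point (between the pads) lies 19 mm behind it (manip.pinch_z is the distance from the TCP to the grasp point, in m); z points along the fingers, y is the line along which they close (so a half turn about z gives the same grasp; the last joint's range is limited). The gripper opens to 91 mm and grips with 3 to 60 N. Pads are 32 mm wide; open, the fingers measure 118 mm over their backs; the gripper's body (76 mm by 178 mm) begins 60 mm behind the grasp point.
Start: joints at [66.217, 21.709, 99.362, -0, 58.929, -1.908], TCP at [0.261, 0.65, 0.214] pointing down, gripper open.
Joint ranges: [-158.91, 158.91], [-42.39, 125.64], [0.06, 152.35], [-60.88, 240.88], [17.5, 164.5], [-176.32, 176.32]. Speed limits (degrees/s): [108.29, 108.29, 136.94, 180, 180, 180].

### API

Orientations are given as a 3x3 rotation matrix whose columns are the frame's x, y, z axes.
In Python, from bench import manip, telemetry, cams, workorder gives the robot as it stands. Calls block until the motion is done:
- manip.move_pose(position, orientation): joint-space move of the TCP to a pose.
- manip.line_to(position, rot=None, vel=0.15, until_force=None): straight line of the TCP; rot=None keeps the orientation; vel is the mean speed in m/s. With until_force (N) it stops when the force on the tool has changed by that much, and returns True; else False.
- manip.movej(angles): joint-space move.
- manip.move_gripper(opening, effort=None): opening from 0.0 (shut) to 1.0 (fully open); effort is the grip in N (None keeps the last); returns when the fingers have stopped.
- manip.pause(seconds).
- manip.solve_ik(position, orientation): joint angles nearest the present ones, or None.
- telemetry.observe(): the state.
- cams.get_image(name): name is "side" or "top"; returns a dict with "color" (400x640x3 uint8, red, green, blue), "z_map" (400x640 float32, m along the optical axis (not along the pixel's ray), 0 where there is no reading), "mtx" (3x3 intrinsics, pixels), "dist_coeffs" ([k1, k2, p1, p2, k3] as OpenCV has them; the pictures are not rectified), "R" (3x3) and "t" (3): a world point X has camera coordinates R X + t. Camera axes: x right, y down, z forward; pixel columns grow to the right and rows downward; lengths in m; the calibration is good to about 2 mm. A picture is of the moment at which its call begins.
A pose or a line that the arm cannot do raises manip.MotionError and nothing moves.
- workorder.job_done(): hands the job in; it is judged then, once.
The state is a dict: "t": time; "qpos": joint angles; "joint_velocities": joint speeds; "effort": joint torques, N m; "ee_pos": TCP position; "orientation": TCP orientation; "contact_force": force on the tool from outside, world axes, zero at the start; "wrist_torque": the same for the moment, N m; "finger_gap": opening from 0.0 (shut) to 1.0 (fully open); "grasp_force": force on a finger pad.
Only numpy, scipy, OpenCV 4.12 (cv2) and the standard library are available. Lean on these libraries where they do the work, as an engineer would, in place of code of your own. Each camera call takes 0.05 s, during which the arm holds its last target. There are 200 camera calls.

## Working session

There is one attempt and no reset: what is moved stays moved. The work goes in short steps, each a Python script; the robot and the scene stay as the last script left them, time stands still between calls to the robot, and variables do not carry over. Pictures are saved under pics/ and viewed, at most 10 in all, crops included, and the job is handed in when it is done.

```bash
mkdir -p pics; python3 - <<'E'
from bench import manip, telemetry, cams
import cv2, numpy as np
for n in("top","side"):
    d=cams.get_image(n); cv2.imwrite(f"pics/{n}0.png",d["color"][:,:,::-1]); np.savez(f"{n}0.npz",**d)
    print(n,d["t"],(-d["R"].T@d["t"]).round(3),d["R"].round(2).tolist())
E
```

```text
top [0.08460194 0.56240227 0.88479588] [0.369 0.045 0.984] [[-0.12, -0.99, 0.0], [-0.97, 0.12, -0.21], [0.21, -0.03, -0.98]]
side [0.55417915 0.08602585 0.88898135] [0.507 0.821 0.416] [[-1.0, -0.05, -0.01], [-0.01, 0.37, -0.93], [0.05, -0.93, -0.37]]
```

View pics/top0.png

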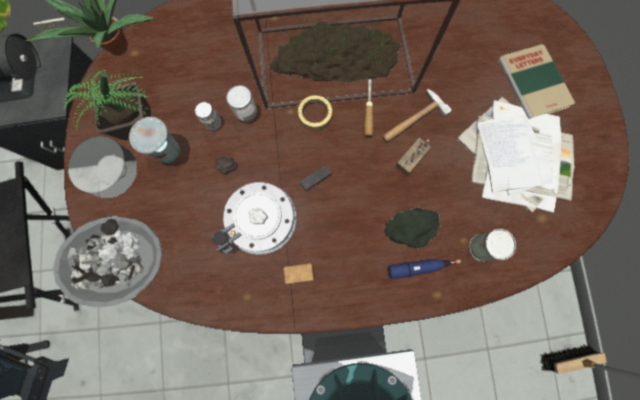

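View pics/side0.png

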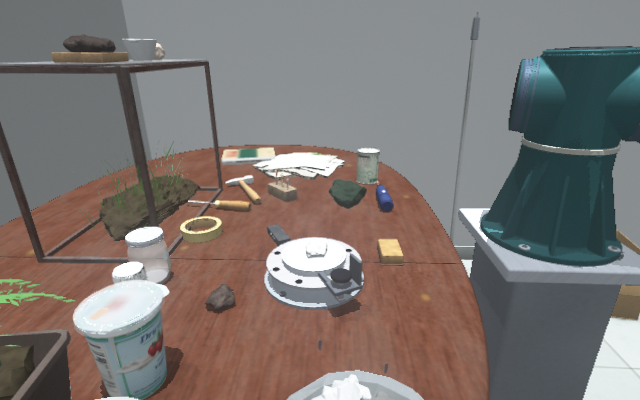

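The top view shows the table centred at about (260,217), with the plunger and arm at about (225,238). In the side view the cap is at about (341,277) and the stop at about (355,265). Next I'll measure with rays and depth, and zoom in.

```bash
cat > h.py <<'E'
import numpy as np, cv2
def rays(d,uv):
    p=cv2.undistortPoints(np.float64(uv).reshape(-1,1,2),d["mtx"],d["dist_coeffs"])[:,0]
    return np.c_[p,np.ones(len(p))]@d["R"], -d["R"].T@d["t"]   # world dirs (unit optical depth), centre
def onplane(d,uv,z):
    r,c=rays(d,uv); return c+r*((z-c[2])/r[:,2])[:,None]
def cloud(d):
    v,u=np.mgrid[:400,:640]; r,c=rays(d,np.c_[u.ravel(),v.ravel()])
    X=(c+r*d["z_map"].reshape(-1,1)).reshape(400,640,3); X[d["z_map"]==0]=np.nan; return X
def project(d,X):
    return cv2.projectPoints(np.float64(X).reshape(-1,1,3),cv2.Rodrigues(d["R"])[0],d["t"],d["mtx"],d["dist_coeffs"])[0][:,0]
E
python3 - <<'E'
from h import *
for n,(u0,v0,w,h) in dict(top=(200,170,110,90),side=(255,225,120,90)).items():
    d=dict(np.load(f"{n}0.npz")); X=cloud(d); S=X[v0:v0+h,u0:u0+w]
    cv2.imwrite(f"pics/{n}_c.png",cv2.resize(d["color"][v0:v0+h,u0:u0+w,::-1],None,fx=6,fy=6,interpolation=cv2.INTER_CUBIC))
    z=S[...,2]
    print(n,np.histogram(z[np.isfinite(z)],bins=np.arange(-.01,.12,.005)))
    col=d["color"][v0:v0+h,u0:u0+w]
    for lo,hi in((.051,.061),(.037,.047)):
        m=((z>lo)&(z<hi)&(col.min(2)>120)).astype(np.uint8)
        c=max(cv2.findContours(m,0,1)[0],key=cv2.contourArea)[:,0]
        P=S[c[:,1],c[:,0]]; print(lo,cv2.minEnclosingCircle(np.float32(P[:,:2])),len(c))
    hi=np.argwhere((z>.068)&(col.max(2)<110)); P=S[hi[:,0],hi[:,1]]
    for q,p in list(zip(hi,P))[::3]: print(q[::-1]+[u0,v0],p.round(3),col[q[0],q[1]])
E
```

```text
top (array([ 165, 4217, 1126,  173,   24,   88,    5,    0,    0,  689, 1185,
         30, 1125,  556,   33,   96,  254,   43,    3,    8,    9,   29,
          1,    0,    0]), array([-0.01 , -0.005,  0.   ,  0.005,  0.01 ,  0.015,  0.02 ,  0.025,
        0.03 ,  0.035,  0.04 ,  0.045,  0.05 ,  0.055,  0.06 ,  0.065,
        0.07 ,  0.075,  0.08 ,  0.085,  0.09 ,  0.095,  0.1  ,  0.105,
        0.11 ,  0.115]))
0.051 ((0.5301233530044556, 0.2142549455165863), 0.07827837765216827) 178
0.037 ((0.5409063696861267, 0.2020149528980255), 0.09263119101524353) 325
[217 231] [0.509 0.302 0.073] [92 72 62]
[220 231] [0.508 0.294 0.075] [86 80 78]
[215 232] [0.507 0.308 0.073] [99 73 64]
[218 232] [0.507 0.301 0.07 ] [76 69 67]
[221 232] [0.505 0.292 0.075] [77 75 76]
[224 232] [0.505 0.286 0.069] [83 83 85]
[216 233] [0.504 0.305 0.075] [75 67 66]
[219 233] [0.503 0.298 0.072] [73 71 70]
[222 233] [0.503 0.29  0.071] [73 71 72]
[225 233] [0.502 0.284 0.068] [67 65 64]
[216 234] [0.501 0.305 0.074] [74 69 70]
[219 234] [0.501 0.298 0.071] [74 72 72]
[222 234] [0.5   0.29  0.072] [74 72 71]
[22
[... 8028 characters left out ...]
70]
[336 279] [0.5   0.315 0.073] [69 70 74]
[339 279] [0.496 0.316 0.074] [73 72 77]
[342 279] [0.491 0.315 0.073] [71 72 78]
[345 279] [0.486 0.315 0.073] [69 69 74]
[348 279] [0.481 0.312 0.072] [61 60 64]
[334 280] [0.504 0.314 0.07 ] [64 65 69]
[337 280] [0.499 0.316 0.072] [64 65 69]
[340 280] [0.494 0.317 0.072] [66 67 72]
[343 280] [0.489 0.316 0.072] [65 66 69]
[346 280] [0.484 0.316 0.072] [62 61 64]
[349 280] [0.479 0.311 0.069] [81 83 89]
[337 281] [0.499 0.315 0.069] [63 63 68]
[340 281] [0.494 0.317 0.071] [62 62 66]
[343 281] [0.489 0.317 0.071] [62 61 65]
[346 281] [0.484 0.315 0.07 ] [62 62 65]
[340 282] [0.494 0.316 0.068] [66 65 69]
[343 282] [0.489 0.317 0.069] [64 64 67]
```

View pics/top_c.png

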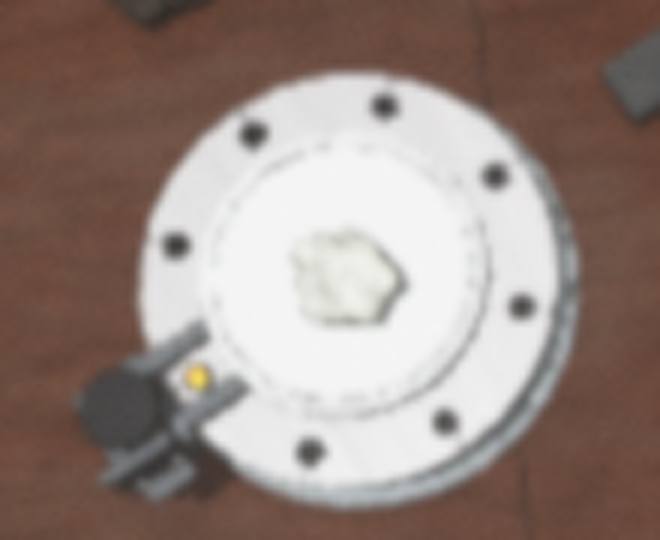

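View pics/side_c.png

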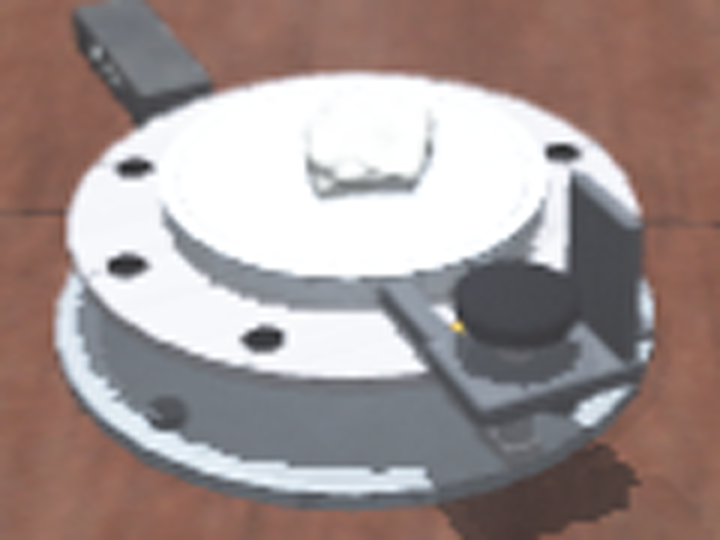

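```bash
python3 - <<'E'
from h import *
from scipy.optimize import least_squares
for n,(u0,v0,w,h) in dict(top=(200,170,110,90),side=(255,225,120,90)).items():
    d=dict(np.load(f"{n}0.npz")); col=d["color"]; X=cloud(d)
    g=col.min(2); box=np.zeros_like(g); box[v0:v0+h,u0:u0+w]=1
    # holes: dark compact blobs at plate height
    m=((cv2.medianBlur(col,3).max(2)<135)&(box>0)).astype(np.uint8)
    N,L,S,C=cv2.connectedComponentsWithStats((((g<130)&(box>0)).astype(np.uint8)))
    ok=[C[i] for i in range(1,N) if 4<=S[i,4]<60]
    P=onplane(d,ok,.042); r=np.hypot(*(P[:,:2]-[.544,.205]).T); P=P[abs(r-.078)<.008]
    f=least_squares(lambda c:np.hypot(*(P[:,:2]-c).T)-.078,[.544,.205],loss='soft_l1',f_scale=.001); c=f.x
    print(n,"axis",c.round(4),"res",f.fun.round(4)); print("hole ang",np.degrees(np.arctan2(P[:,1]-c[1],P[:,0]-c[0])).round(1))
    z=X[...,2]; D=(col.max(2)<95)&(box>0)
    mc=(D&(np.hypot(X[...,0]-.493,X[...,1]-.3)<.022)&(z>.066)&(z<.08)).astype(np.uint8)
    mc=cv2.morphologyEx(mc,cv2.MORPH_OPEN,np.ones((3,3)))
    k=max(cv2.findContours(mc,0,1)[0],key=cv2.contourArea)
    e=cv2.fitEllipse(k); print("cap",e,onplane(d,[e[0]],.074).round(4))
    s=D&(z>.082)&(np.hypot(X[...,0]-.472,X[...,1]-.289)<.04); Q=X[s][:,:2]
    l=cv2.fitLine(np.float32(Q),cv2.DIST_HUBER,0,.01,.01).ravel(); print("stop line",l.round(4),len(Q))
E
```

```text
top axis [0.5416 0.2016] res [ 0.0005  0.0001 -0.0005  0.0001  0.0001 -0.0002  0.0002  0.0002]
hole ang [ -16.6   28.2  -61.5   72.8 -107.   119.3 -152.   163. ]
cap ((219.58416748046875, 237.46234130859375), (13.008325576782227, 13.392528533935547), 45.224220275878906) [[0.4917 0.2964 0.074 ]]
stop line [ 0.4659 -0.8848  0.4685  0.281 ] 18
side axis [0.5433 0.204 ] res [-0.0001  0.0001 -0.0002  0.0001]
hole ang [-151.2  -17.2   28.    73. ]
cap ((340.8626708984375, 275.4281311035156), (13.509557723999023, 20.865909576416016), 94.81187438964844) [[0.4924 0.3062 0.074 ]]
stop line [ 0.4876 -0.8731  0.469   0.2912] 88
```

The top crop shows the cap at crop pixel (120,408) and the stop bar from (105,480) to (245,390), on the counter-clockwise side. The side crop shows the cap at (517,305) and the stop face at (605,270). The two views agree: axis ≈ (0.5425, 0.2028), arm at 118°. Next I'll check the IK and approach.

```bash
cat >> h.py <<'E'
AX=np.array([.5425,.2028]); A0=118.
def pose(turn,s,z,sgn=1,r=.108):
    """tip on the arm at table angle turn (deg), s = tangential offset ccw of the cap centre"""
    a=np.radians(A0+turn); e=np.array([np.cos(a),np.sin(a),0]); t=np.array([-np.sin(a),np.cos(a),0])
    p=np.r_[AX,0]+r*e+s*t+[0,0,z]; y=sgn*t; zz=np.array([0,0,-1.]); return p,np.c_[np.cross(y,zz),y,zz]
E
python3 - <<'E'
from h import *
from bench import manip, telemetry
print(telemetry.observe()["t"])
best=None
for sg in(1,-1):
    q=[manip.solve_ik(*pose(a,.006,.08,sg)) for a in(0,25,50)]
    print(sg,[None if k is None else np.round(k,0).tolist() for k in q])
E
```

```text
0.1
1 [None, [28.0, 18.0, 122.0, -0.0, 39.0, 155.0], [24.0, 15.0, 126.0, -0.0, 38.0, 126.0]]
-1 [[29.0, 22.0, 117.0, -0.0, 41.0, 1.0], [28.0, 18.0, 122.0, -0.0, 39.0, -25.0], [24.0, 15.0, 126.0, -0.0, 38.0, -54.0]]
```

```bash
python3 - <<'E'
from h import *
from bench import manip, telemetry, cams
o=telemetry.observe
manip.move_gripper(0.0)
manip.move_pose(*pose(0,.006,.19,-1))
manip.line_to(pose(0,.006,.088,-1)[0],vel=.1)
print(o()["t"],o()["ee_pos"],o()["contact_force"],o()["finger_gap"])
d=cams.get_image("side"); cv2.imwrite("pics/s1.png",cv2.resize(d["color"][200:310,270:410,::-1],None,fx=5,fy=5,interpolation=cv2.INTER_CUBIC))
E
```

```text
4.1833 [0.48687171 0.29556897 0.08857195] [ 0.22449984  0.07676246 -0.1653017 ] 0.0063109495077659
```

View pics/s1.png

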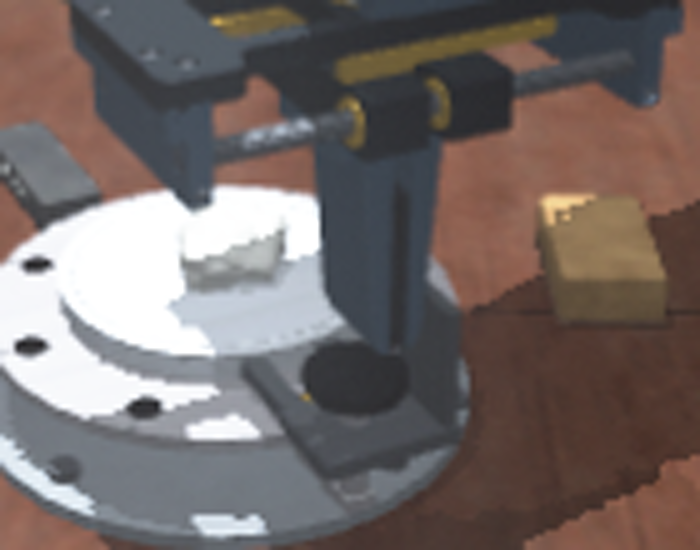

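The shut fingertips sit above the cap at about (390,345), just inside the stop, and nothing is touching. Now press.

```bash
python3 - <<'E'
from h import *
from bench import manip, telemetry, cams
o=telemetry.observe
hit=manip.line_to(pose(0,.006,.056,-1)[0],vel=.025,until_force=18)
s=o(); print(hit,s["t"],s["ee_pos"].round(4) if hasattr(s["ee_pos"],'round') else s["ee_pos"],np.round(s["contact_force"],1),np.round(s["wrist_torque"],2))
E
```

```text
True 5.2167 [0.4877 0.296  0.0623] [0.8 0.4 8.7] [ 0.05 -0.11 -0.05]
```

```bash
python3 - <<'E'
from h import *
from bench import manip, telemetry, cams
o=telemetry.observe
for a in (5,10,15,20,25):
    p,R=pose(a,.008,.0615,-1)
    manip.line_to(p,R,vel=.04)
    s=o(); print(a,round(s["t"],2),np.round(s["ee_pos"],4),np.round(s["contact_force"],1))
d=cams.get_image("side"); cv2.imwrite("pics/s2.png",cv2.resize(d["color"][200:310,270:410,::-1],None,fx=5,fy=5,interpolation=cv2.INTER_CUBIC))
E
```

```text
5 5.66 [0.4779 0.2895 0.0621] [ 0.2  0.4 12.3]
10 6.04 [0.4705 0.2834 0.0621] [-0.7  0.2 11.9]
15 6.42 [0.4638 0.2768 0.0621] [-1.  -0.  12.7]
20 6.81 [0.4577 0.2696 0.0621] [-0.1  0.3 14.7]
25 7.19 [0.4522 0.2618 0.0621] [-1.1  1.  14.7]
```

View pics/s2.png

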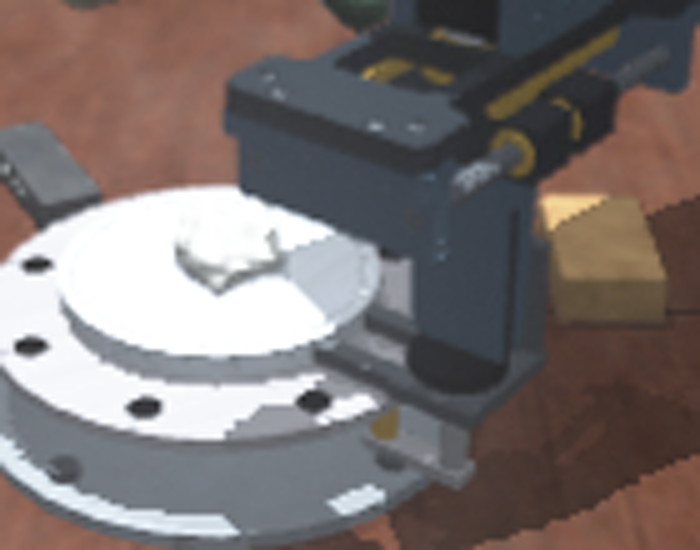

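The table has turned to about 25°; the freed first hole shows at (315,400) and the cap is pressed at (455,365). Now I'll lift off the cap but stay below the stop top, and push on the stop until it locks.

```bash
python3 - <<'E'
from h import *
from bench import manip, telemetry, cams
o=telemetry.observe
manip.line_to(pose(25,.007,.081,-1)[0],vel=.06)
for a in np.arange(28,52.1,2):
    p,R=pose(a,.0105,.081,-1)
    hit=manip.line_to(p,R,vel=.022,until_force=9)
    s=o(); t=R[:,1]; f=np.array(s["contact_force"])
    e=np.array(s["ee_pos"])[:2]-AX; print(a,hit,round(s["t"],2),"tang",round(f@t,1),"f",f.round(1),"tip ang",(np.degrees(np.arctan2(e[1],e[0]))-A0).round(1))
    if hit or f@t>9: break
d=cams.get_image("side"); cv2.imwrite("pics/s3.png",cv2.resize(d["color"][200:310,270:410,::-1],None,fx=5,fy=5,interpolation=cv2.INTER_CUBIC))
E
```

```text
28.0 False 8.28 tang -0.4 f [-0.6 -0.1  0. ] tip ang 33.6
30.0 False 8.61 tang 0.6 f [0.8 0.3 0.2] tip ang 35.6
32.0 False 8.93 tang 1.6 f [1.3 1.1 0. ] tip ang 37.5
34.0 False 9.26 tang 1.6 f [1.5 1.  0.7] tip ang 39.6
36.0 False 9.58 tang 1.2 f [ 0.5  1.  -0. ] tip ang 41.6
38.0 False 9.91 tang 0.9 f [ 0.6  0.8 -0.8] tip ang 43.6
40.0 False 10.23 tang 0.3 f [ 1.  -0.1 -0.3] tip ang 45.6
42.0 False 10.56 tang 1.3 f [ 1.7  0.7 -0.6] tip ang 47.6
44.0 False 10.88 tang 0.8 f [0.5 0.7 0.4] tip ang 49.6
46.0 False 11.21 tang 0.5 f [ 0.5  0.4 -0.2] tip ang 51.6
48.0 False 11.53 tang 2.2 f [-0.7  2.4  0.4] tip ang 53.5
50.0 True 11.74 tang 11.5 f [-0.8 11.9 -1.3] tip ang 54.3
```

View pics/s3.png

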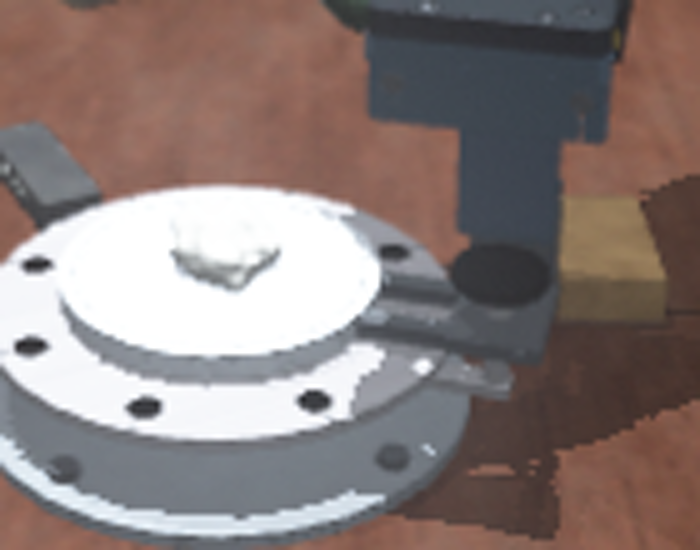

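The cap is at (497,275), raised and level with the arm at about 45°. The sharp 11 N stop also suggests it's locked. I'll back off, lift away and check.

```bash
python3 - <<'E'
from h import *
from bench import manip, telemetry, cams
o=telemetry.observe
p=np.array(o()["ee_pos"]); R=np.array(o()["orientation"])
p=p+.006*R[:,1]; manip.line_to(p,vel=.04)   # tool y = clockwise tangent
p[2]=.2; manip.line_to(p,vel=.1)
manip.move_pose(np.array([.32,.55,.25]),R); manip.pause(.5)
print(o()["t"],np.round(o()["contact_force"],1))
for n,(u0,v0,w,h) in dict(top=(200,170,110,90),side=(255,225,120,90)).items():
    d=cams.get_image(n); np.savez(f"{n}1.npz",**d); X=cloud(d); z=X[...,2]
    m=(d["color"].max(2)<95)&(np.hypot(X[...,0]-.439,X[...,1]-.2336)<.015)&(z>.055)&(z<.08)
    print(n,m.sum(),np.median(X[m],0).round(4))
    cv2.imwrite(f"pics/{n}_d.png",cv2.resize(d["color"][v0:v0+h,u0:u0+w,::-1],None,fx=6,fy=6,interpolation=cv2.INTER_CUBIC))
E
```

```text
15.2667 [ 0.4 -0.4  0. ]
top 107 [0.4387 0.2339 0.0729]
side 116 [0.4391 0.2341 0.0735]
```

View pics/side_d.png

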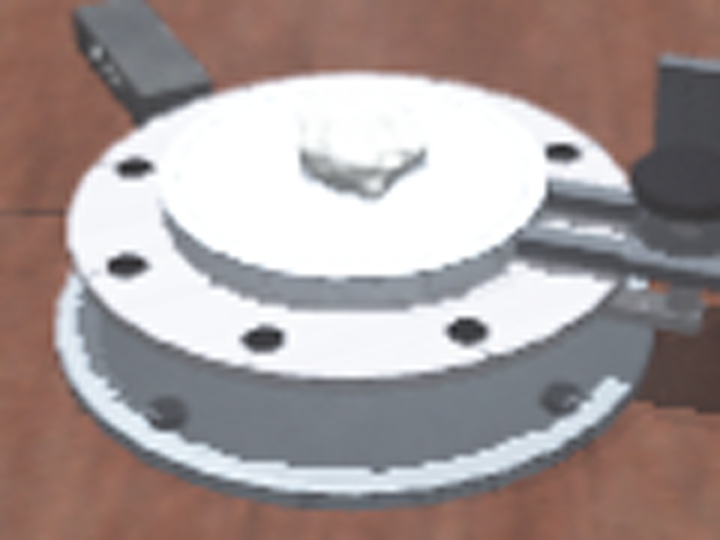

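The cap, at crop pixel (685,180), measures 73.5 mm high, so it's fully up. It sits where the next hole is, the stone is still in place, and the hand is clear.

```bash
python3 -c "
from bench import workorder; print(workorder.job_done())"
```

```text
the job is handed in; nothing more can be done
None
```

The table is turned counter-clockwise to the next hole and locked there with the plunger fully up (cap measured at about 73.5 mm), the stone was not touched, the hand is clear, and the job is handed in; no verdict came back.

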